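# Find the hidden push tile and pop the cupboard hatch

### The job

One of the six look-alike tiles in the row on the cupboard's raised floor panel is a hidden push button that releases the hatch behind the row. Feel across the tiles with the fingertips to find the one that gives, press it in until the hatch springs up, then let it come back and draw clear. Do not pick anything up, and leave the bowl with its gasket ring, the tiffin tier, the tumbler and the whistle cap where they stand.

Things in the scene. Friction and masses are not known exactly. Their poses are not given: they have to be found in the camera images.
- panel: Fixed level raised floor panel of light wood, 260 (its x) x 380 (its y) x 40 mm high; origin at the centre of its underside on the work surface; x points away from the robot, z up. A trough at x = -95 to -35, y = -152 to +152 mm holds the tile row; a flush hatch fills x = 0 to 90, y = -75 to +75 mm.
- tile_row (a point): Centre of the row of six look-alike darker wooden tiles, at their face height (2 mm below the panel's face, 38 mm above the work surface); axes as the panel's. Tiles are 56 (x) x 47 (y) mm, centred at y = -125, -75, -25, +25, +75, +125 mm from here. Five are rigid; one, a different one each time, is the push tile 'key'.
- key (a joint): Travel of the push tile straight down, in m: 0 out (face level with the other tiles), 0.007 fully pressed. It begins to move at about 1 N and is fully down at about 5 N; it frees the hatch at about 0.0046 and springs back out when let go.
- hatch (a joint): Angle of the hatch, a flush light-wood flap 87 x 149 x 6 mm hinged on its far edge (panel x = 90 mm), in rad: 0 shut and held by a concealed catch, 0.6 sprung open (near edge lifted about 50 mm). A spring opens it as soon as the catch lets go, and it stays open by itself.
- bowl: Loose steel bowl, rim diameter 140 mm, 50 mm high; origin at the centre of its underside. Stands left of the panel; leave it.
- gasket: Grey gasket ring, 54 mm across, 6 mm thick, lying in the bowl; origin at the centre of its underside. Leave it.
- tiffin: Loose open stainless tiffin tier, 110 mm across, 65 mm high; origin at the centre of its underside. Stands right of the panel; leave it.
- tumbler: Loose glass tumbler, 66 mm across, 95 mm high; origin at the centre of its underside. Stands on the panel left of the hatch; leave it.
- whistle_cap: Loose red plastic whistle cap, 38 mm across, 34 mm high; origin at the centre of its underside. Stands on the panel right of the hatch; leave it.
Not all that is in view belongs to the job. Leave any blue or orange look-alike of the part that bears key alone.

How it is judged:
On the way, in this order (a step that is already met when the one before it is completed fails the run):
1. the push tile is pressed in (value of joint key above 0.003 m), for 0.02 s.
2. the hatch has sprung up and the push tile has come back out (value of joint hatch above 0.45 rad and value of joint key below 0.001 m), for 0.1 s.
At the end, for the whole second after the job is handed in: The hatch stands open by more than 0.45 rad, the push tile is back out (within 1 mm), and the bowl, gasket ring, tiffin tier, tumbler and whistle cap are within 20 mm of where they stood (all of step 2 and distance of each of bowl, gasket, tiffin, tumbler, whistle_cap from where it was at the start of the episode below 0.02 m); the robot touches nothing.
It fails at once if a bystander object is lifted, carried or shoved more than 20 mm (distance of any of bowl, gasket, tiffin, tumbler, whistle_cap from where it was at the start of the episode above 0.02 m).
It also fails if it takes over 48 s, if anything falls off the work surface, if the arm or the gripper's body presses on something with over 40 N, if the wrist force passes 120 N, or if a joint passes its speed limit or range.

### The arm

A 6-joint arm with a two-finger parallel gripper is mounted at the origin on the work surface. World frame = base frame: x ahead of the robot, y to its left, z up, the work surface at z = 0. Lengths are in m, angles in rad, forces in N, time in s.
With the tool pointing down it reaches from about 0.375 to 0.9 m from the base axis. Payload 3.1 kg.
Tool frame: the origin (TCP) lies at the very end of the fingers, on their centre line; the grasp point (between the pads) lies 19 mm behind it; z points along the fingers, y is the direction in which the jaws open and shut (so a half turn about z gives the same grasp; the last joint's range is limited). The gripper opens to 87 mm and grips with 3 to 60 N. Pads are 19 mm wide; open, the fingers measure 117 mm over their backs; the gripper's body (75 mm by 190 mm) begins 51 mm behind the grasp point.
Start: joints at [0.926, 0.527, 1.433, -0, 1.181, -0.178], TCP at [0.281, 0.558, 0.185] pointing down, gripper open.
Joint ranges: [-3.08, 3.08], [-0.75, 2.2], [0.22, 2.44], [-1.43, 4.57], [0, 2.65], [-2.85, 2.85]. Speed limits (rad/s): [2.79, 2.79, 3.14, 3.14, 3.14, 3.14].

### API

Orientations are given as a unit quaternion [x, y, z, w].
In Python, from rig import robot, optics gives the robot as it stands.
- The arm moves only by the shell command python3 -m inch 'ROWS' [FORCE]. ROWS is JSON, a list of rows, each an object of numbers: "ax", "ay", "az": the turn, a rotation vector about the tool's x, y, z in rad; "dx", "dy", "dz": the shift along the tool's x, y, z in mm; "gripper": the opening in per cent of the stroke, from 0 (shut) to 100 (fully open). In form: [{"ax": .., "ay": .., "az": .., "dx": .., "dy": .., "dz": .., "gripper": ..}, ...]. A call has 1 to 8 rows; each row shifts and turns the commanded pose from where the row before left it, along the tool's axes as they then stand; what a row does not reach is not made up. A row lasts 1/10 s, in which the tool goes at most 50 mm and 8.59 degrees, less where a joint would pass 70% of its speed; a pose out of reach is approached as far as the arm can. A call with a gripper value outside its range is refused whole. The fingers move at their own pace and stop on an object; FORCE is the grip in N (left out, the last holds). Time passes only in rows, so rows that do not move let the fingers close. It gives the time, the measured TCP pose, the force and the opening at its end, in the units of the state.
- robot.get_obs(): the state, without advancing time (a new reading comes with each control period).
- optics.camera(name): name is "side" or "top" or "wrist"; returns a dict with "img" (400x640x3 uint8, red, green, blue), "depth" (400x640 float32, m along the optical axis (not along the pixel's ray), 0 where there is no reading), "camera_matrix" (3x3 intrinsics, pixels), "k1" (the pictures are not rectified: a ray, as slopes to the right and down, at radius r is drawn at 1 + k1 r^2 times it, then the intrinsics apply), "position" and "attitude" of the camera in the world. Camera axes: x right, y up, looking along -z (the intrinsics and any distortion apply to the point x, -y, -z); pixel columns grow to the right and rows downward; lengths in m; the calibration is good to about 2 mm. A picture is of the moment at which its call begins.
- robot.hand_in(): hands the job in, once; it reports no verdict.
The state is a dict: "time": time; "q": joint angles; "joint_velocities": joint speeds; "joint_torque": joint torques, N m; "position": TCP position; "tool_rot": TCP orientation; "ft_force": force on the tool from outside, world axes, zero at the start; "moment": the same for the moment, N m; "grip_width": finger opening in m.
Only numpy, scipy, OpenCV 4.12 (cv2) and the standard library are available. Lean on these libraries where they do the work, as an engineer would, in place of code of your own. Each camera call takes 0.05 s, during which the arm holds its last target.

## Working session

There is one attempt and no reset: what is moved stays moved. The work goes in short steps, Python scripts to look and compute and a shell command to move; the robot and the scene stay as the last step left them, time stands still between calls to the robot, and variables do not carry over. Pictures are saved under pics/ and viewed, and the job is handed in when it is done.

```bash
ls; mkdir -p pics
cat > h.py <<'E'
import numpy as np, cv2
from rig import robot, optics
from scipy.spatial.transform import Rotation as R
def shot(n,f):
    c=optics.camera(n); cv2.imwrite('pics/'+f,c['img'][:,:,::-1]); np.save('pics/'+f[:-4]+'.npy',c,allow_pickle=True); return c
def att(c):
    a=np.array(c['attitude']); return R.from_quat(a).as_matrix() if a.size==4 else a.reshape(3,3)
def ray(c,u,v):
    K=np.array(c['camera_matrix']); d=np.array([(u-K[0,2])/K[0,0],(v-K[1,2])/K[1,1]]); s=d.copy()
    for _ in range(20): s=d/(1+c['k1']*(s@s))
    return att(c)@np.array([s[0],-s[1],-1.])
def onz(c,u,v,z):
    r=ray(c,u,v); p=np.array(c['position']); return p+r*(z-p[2])/r[2]
E
python3 - <<'E'
from h import *
o=robot.get_obs(); print(o)
for n in('top','side','wrist'):
    c=shot(n,n+'0.png'); print(n,c['position'],c['attitude'],c['k1'],c['camera_matrix'])
E
```

```text
pics
{'time': 0.0, 'q': array([ 9.26514668e-01,  5.28471706e-01,  1.43390042e+00, -7.52349880e-06,
        1.18136645e+00, -1.78513363e-01]), 'joint_velocities': array([-8.66362202e-05,  6.44330652e-04, -1.35550600e-03, -2.69781988e-03,
        3.61709710e-04,  1.75130375e-03]), 'joint_torque': array([-2.07718144e-04, -4.40035880e+01, -1.76592118e+01,  6.30984502e-02,
        5.80968847e-02, -1.47742462e-04]), 'position': array([0.28018665, 0.55777909, 0.1844689 ]), 'tool_rot': array([ 2.30783243e-01,  9.73004596e-01, -9.84830706e-04, -4.25880235e-04]), 'ft_force': array([ 1.09572984, -0.03604256,  0.13256456]), 'moment': array([ 0.04340314,  0.04291479, -0.02478798]), 'grip_width': 0.08696997397436342}
top [0.38650009 0.01871461 1.17329677] [-0.05523083  0.0626096   0.71362983 -0.69553006] -0.07733147558263571 [[369.62493829   0.         316.11785289]
 [  0.         369.62493829 201.48957683]
 [  0.           0.           1.        ]]
side [0.40077097 0.63962888 0.68951669] [-0.06105076  0.37637549  0.91529138 -0.12983063] -0.02713909472722348 [[369.35175646   0.         318.78926366]
 [  0.         369.35175646 201.57954741]
 [  0.           0.           1.        ]]
wrist [0.21802365 0.59070269 0.38309174] [-0.11219273 -0.0676091   0.52106913  0.84340309] 0.0005932008236143464 [[302.38112059   0.         318.56271568]
 [  0.         302.38112059 199.57060432]
 [  0.           0.           1.        ]]
```

View pics/top0.png

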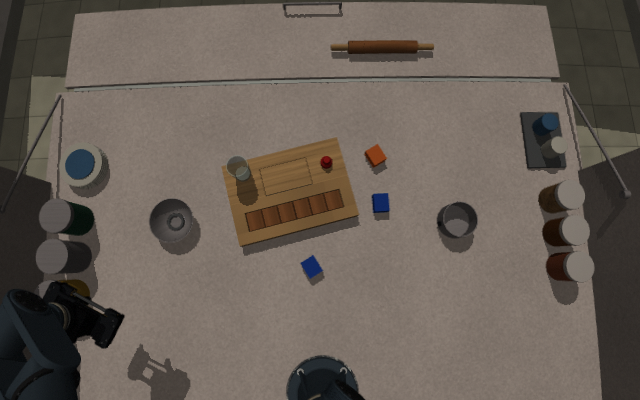

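View pics/side0.png

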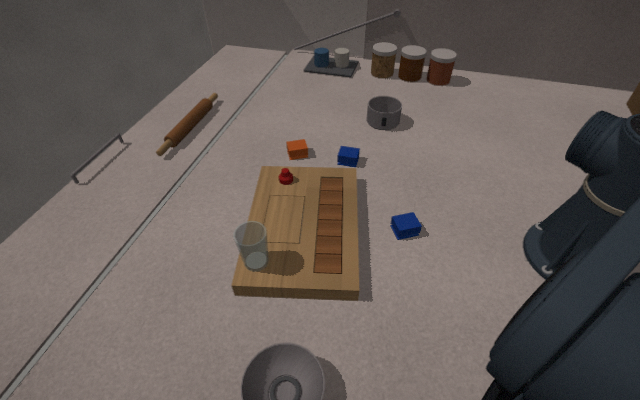

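The top view shows the panel at about (222–358, 138–245). The tile row runs from (247,219) to (343,200), the tumbler is at (238,168) and the cap at (327,162). The blue and orange blocks around it are decoys. Next I'll measure the row.

Run:
```python
from h import *
for n in('top','side'):
    c=np.load(f'pics/{n}0.npy',allow_pickle=True).item(); im=c['img']
    hsv=cv2.cvtColor(im,cv2.COLOR_RGB2HSV)
    m=((hsv[...,0]<18)&(hsv[...,1]>100)&(hsv[...,2]>35)&(hsv[...,2]<150)).astype(np.uint8)*255
    roi=np.zeros_like(m)
    if n=='top': roi[180:240,235:352]=255
    else: roi[170:280,308:350]=255
    m=cv2.morphologyEx(m&roi,cv2.MORPH_CLOSE,np.ones((3,3)))
    cs,_=cv2.findContours(m,0,1); k=max(cs,key=cv2.contourArea)
    b=cv2.boxPoints(cv2.minAreaRect(k)); print(n,cv2.contourArea(k),b.tolist())
    a=cv2.approxPolyDP(k,5,True)[:,0]; print(a.tolist())
    pts=np.array([onz(c,u,v,.038)[:2] for u,v in k[:,0]],np.float32)
    r=cv2.minAreaRect(pts); print(r)
    v=im.copy(); cv2.drawContours(v,[k],-1,(0,255,0),1)
    x,y,w,h=cv2.boundingRect(k); v=v[y-70:y+h+30,max(0,x-100):x+w+40]; cv2.imwrite(f'pics/{n}z.png',cv2.resize(v,None,fx=3,fy=3)[:600,:800,::-1])
```

```text
top 5858.0 [[235.0, 238.99998474121094], [235.0, 179.99998474121094], [351.0, 179.99998474121094], [351.0, 238.99998474121094]]
[[235, 180], [238, 239], [268, 239], [351, 217], [348, 180]]
((0.5553064346313477, 0.07794611901044846), (0.36516332626342773, 0.18548861145973206), 88.56150817871094)
side 4469.0 [[307.9999694824219, 169.99996948242188], [348.9999694824219, 169.99996948242188], [348.9999694824219, 278.9999694824219], [307.9999694824219, 278.9999694824219]]
[[308, 170], [308, 279], [349, 279], [349, 170]]
((0.5558193922042847, 0.06484121084213257), (0.11138232052326202, 0.3460627794265747), 15.540908813476562)
```

Mask is too loose, so I'll tighten it.

Run:
```python
from h import *
for n in('top','side'):
    c=np.load(f'pics/{n}0.npy',allow_pickle=True).item(); im=c['img']
    hsv=cv2.cvtColor(im,cv2.COLOR_RGB2HSV)
    x0,y0,x1,y1=(235,180,352,240) if n=='top' else (308,170,350,280)
    sub=hsv[y0:y1,x0:x1,2]; t,mm=cv2.threshold(sub,0,255,cv2.THRESH_BINARY_INV+cv2.THRESH_OTSU)
    m=np.zeros(im.shape[:2],np.uint8); m[y0:y1,x0:x1]=mm
    m=cv2.morphologyEx(m,cv2.MORPH_OPEN,np.ones((5,5)))
    cs,_=cv2.findContours(m,0,1); k=max(cs,key=cv2.contourArea); print(n,t,cv2.contourArea(k))
    pts=np.array([onz(c,u,v,.038)[:2] for u,v in k[:,0]],np.float32)
    print(cv2.minAreaRect(pts))
    v=im.copy(); cv2.drawContours(v,[k],-1,(0,255,0),1)
    v=v[y0-50:y1+20,x0-80:x1+20]; cv2.imwrite(f'pics/{n}z.png',cv2.resize(v,None,fx=3,fy=3)[:600,:800,::-1])
```

```text
top 95.0 635.5
((0.48676201701164246, 0.006286889314651489), (0.03328356146812439, 0.22806620597839355), 13.235736846923828)
side 109.0 559.0
((0.5664480924606323, 0.00959528237581253), (0.0626925379037857, 0.09228796511888504), 13.832733154296875)
```

View pics/topz.png

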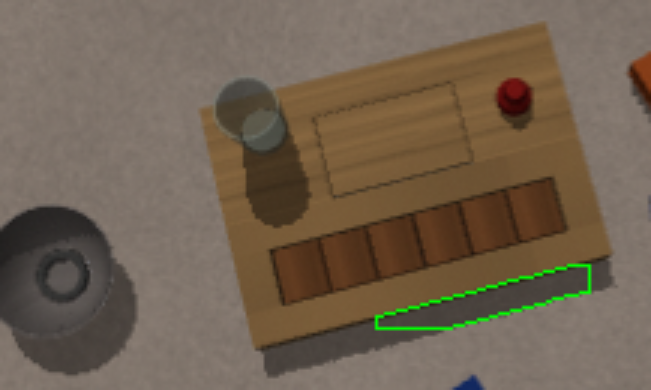

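View pics/sidez.png

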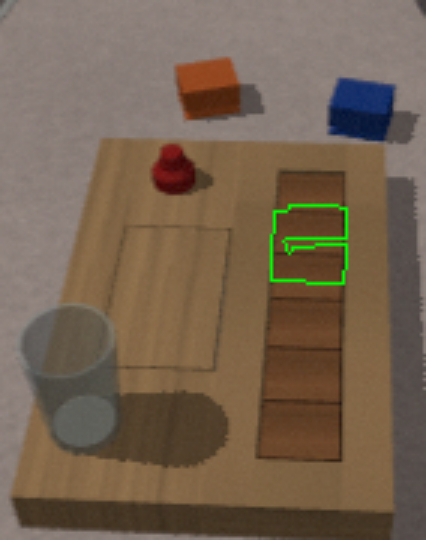

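The row corners show clearly in both zooms. In the top zoom they are (271,249), (553,178), (566,229) and (284,305). In the side zoom they are (278,171), (344,172), (341,460) and (258,457).

Run:
```python
from h import *
for n,off,P in(('top',(155,130),[(271,249),(553,178),(566,231),(284,305)]),('side',(228,120),[(258,457),(278,171),(344,172),(341,460)])):
    c=np.load(f'pics/{n}0.npy',allow_pickle=True).item()
    w=np.array([onz(c,off[0]+(u-1)/3,off[1]+(v-1)/3,.039)[:2] for u,v in P])
    ctr=w.mean(0); d=(w[0]+w[3]-w[1]-w[2]); d/=np.linalg.norm(d); yaw=np.arctan2(-d[0],d[1])
    print(n,w.round(4).tolist(),ctr,'yaw',np.degrees(yaw), np.linalg.norm(w[0]-w[1]),np.linalg.norm(w[0]-w[3]))
    ex=np.array([np.cos(yaw),np.sin(yaw)])
    for y in(-125,-75,-25,25,75,125): print(y,(ctr+d*y/1000).round(4), np.linalg.norm(ctr+d*y/1000).round(3))
o=robot.get_obs(); print(R.from_quat(o['tool_rot']).as_matrix().round(3))
```

```text
top [[0.5477, 0.2257], [0.6152, -0.0684], [0.5589, -0.0798], [0.4895, 0.2121]] [0.55284763 0.07237072] yaw 13.156733498002898 0.3017268152224743 0.059846374027878194
-125 [ 0.5813 -0.0493] 0.583
-75 [ 0.5699 -0.0007] 0.57
-25 [0.5585 0.048 ] 0.561
25 [0.5472 0.0967] 0.556
75 [0.5358 0.1454] 0.555
125 [0.5244 0.1941] 0.559
side [[0.5444, 0.2241], [0.6155, -0.0685], [0.5588, -0.083], [0.4882, 0.2106]] [0.55171601 0.07080663] yaw 13.588714616061011 0.3011465886281259 0.05774785074106398
-125 [ 0.5811 -0.0507] 0.583
-75 [ 0.5693 -0.0021] 0.569
-25 [0.5576 0.0465] 0.56
25 [0.5458 0.0951] 0.554
75 [0.5341 0.1437] 0.553
125 [0.5223 0.1923] 0.557
[[-0.893  0.449 -0.001]
 [ 0.449  0.893 -0.001]
 [ 0.    -0.002 -1.   ]]
```

```bash
python3 -m inch '[{"az":-0.14,"gripper":0},{"az":-0.14,"gripper":0},{"az":-0.14,"gripper":0},{"az":-0.14,"gripper":0},{"az":-0.14,"gripper":0},{"gripper":0}]' 30
cat > go.py <<'E'
import sys
from h import *
o=robot.get_obs(); M=R.from_quat(o['tool_rot']).as_matrix(); p=o['position']
print('q',o['q'].round(3),'t',o['time'],'pos',p.round(4),'F',o['ft_force'].round(2),'w',o['grip_width'],'rows',M.round(3).tolist())
yaw=np.radians(13.4); d=np.array([-np.sin(yaw),np.cos(yaw)])
for y in(125,75,25,-25,-75,-125):
    t=np.r_[np.array([.5523,.0716])+d*y/1000,.038]; print(y,t.round(4),'tool d mm',(M.T@(t-p)*1000).round(1))
E
python3 go.py
```

```text
q [ 0.926  0.528  1.434 -0.     1.181 -0.179] t 0.15 pos [0.2803 0.5579 0.1847] F [ 0.06 -0.62  0.28] w 0.08707780991747624 rows [[-0.893, 0.449, -0.001], [0.449, 0.893, -0.001], [0.0, -0.002, -1.0]]
125 [0.5233 0.1932 0.038 ] tool d mm [-381.  -216.5  146.9]
75 [0.5349 0.1446 0.038 ] tool d mm [-413.2 -254.7  147. ]
25 [0.5465 0.0959 0.038 ] tool d mm [-445.4 -293.   147. ]
-25 [0.5581 0.0473 0.038 ] tool d mm [-477.6 -331.2  147.1]
-75 [ 0.5697 -0.0014  0.038 ] tool d mm [-509.8 -369.5  147.1]
-125 [ 0.5813 -0.05    0.038 ] tool d mm [-542.  -407.7  147.2]invalid input
```

```bash
python3 -m inch '[{"ax":0,"ay":0,"az":-0.14,"dx":0,"dy":0,"dz":0,"gripper":0},{"ax":0,"ay":0,"az":-0.14,"dx":0,"dy":0,"dz":0,"gripper":0},{"ax":0,"ay":0,"az":-0.14,"dx":0,"dy":0,"dz":0,"gripper":0},{"ax":0,"ay":0,"az":-0.14,"dx":0,"dy":0,"dz":0,"gripper":0},{"ax":0,"ay":0,"az":-0.14,"dx":0,"dy":0,"dz":0,"gripper":0},{"ax":0,"ay":0,"az":0,"dx":0,"dy":0,"dz":0,"gripper":0}]' 30
python3 go.py
```

```text
time: 0.75
position: [0.2805, 0.5582, 0.1851]
tool_rot: [-0.117, 0.993, -0.0, -0.0]
ft_force: [0.3, 0.1, 0.4]
grip_width: 0.047
q [ 0.926  0.528  1.433 -0.     1.181 -0.878] t 0.75 pos [0.2805 0.5582 0.1851] F [0.26 0.06 0.44] w 0.046974774274347326 rows [[-0.973, -0.232, -0.0], [-0.232, 0.973, -0.001], [0.001, -0.001, -1.0]]
125 [0.5233 0.1932 0.038 ] tool d mm [-151.7 -411.2  147.2]
75 [0.5349 0.1446 0.038 ] tool d mm [-151.7 -461.2  147.2]
25 [0.5465 0.0959 0.038 ] tool d mm [-151.7 -511.2  147.2]
-25 [0.5581 0.0473 0.038 ] tool d mm [-151.7 -561.2  147.3]
-75 [ 0.5697 -0.0014  0.038 ] tool d mm [-151.7 -611.2  147.3]
-125 [ 0.5813 -0.05    0.038 ] tool d mm [-151.7 -661.2  147.3]
```

```bash
python3 -m inch '[{"ax":0,"ay":0,"az":0,"dx":-15,"dy":-30,"dz":0,"gripper":0},{"ax":0,"ay":0,"az":0,"dx":-15,"dy":-40,"dz":0,"gripper":0},{"ax":0,"ay":0,"az":0,"dx":-15,"dy":-40,"dz":0,"gripper":0},{"ax":0,"ay":0,"az":0,"dx":-15,"dy":-40,"dz":0,"gripper":0},{"ax":0,"ay":0,"az":0,"dx":-15,"dy":-40,"dz":0,"gripper":0},{"ax":0,"ay":0,"az":0,"dx":-15,"dy":-40,"dz":0,"gripper":0},{"ax":0,"ay":0,"az":0,"dx":-15,"dy":-40,"dz":0,"gripper":0},{"ax":0,"ay":0,"az":0,"dx":-15,"dy":-40,"dz":0,"gripper":0}]' && python3 -m inch '[{"ax":0,"ay":0,"az":0,"dx":-15,"dy":-40,"dz":0,"gripper":0},{"ax":0,"ay":0,"az":0,"dx":-10,"dy":-40,"dz":0,"gripper":0},{"ax":0,"ay":0,"az":0,"dx":-7,"dy":-21,"dz":0,"gripper":0},{"ax":0,"ay":0,"az":0,"dx":0,"dy":0,"dz":0,"gripper":0},{"ax":0,"ay":0,"az":0,"dx":0,"dy":0,"dz":0,"gripper":0}]'
python3 go.py; python3 -c "
from h import *
shot('side','side1.png')"
```

```text
time: 1.55
position: [0.47, 0.2832, 0.1854]
tool_rot: [-0.115, 0.993, 0.0, -0.0]
ft_force: [0.7, 0.9, -0.3]
grip_width: 0.0006
time: 2.05
position: [0.5236, 0.1938, 0.1852]
tool_rot: [-0.115, 0.993, 0.0, -0.0]
ft_force: [0.2, -0.1, -0.1]
grip_width: 0.0007
q [ 1.540e-01  4.380e-01  1.601e+00  1.000e-03  1.103e+00 -1.648e+00] t 2.05 pos [0.5236 0.1938 0.1852] F [ 0.19 -0.12 -0.06] w 0.0007063251708647987 rows [[-0.973, -0.229, -0.001], [-0.229, 0.973, 0.0], [0.001, 0.001, -1.0]]
125 [0.5233 0.1932 0.038 ] tool d mm [  0.3  -0.6 147.2]
75 [0.5349 0.1446 0.038 ] tool d mm [ 1.000e-01 -5.060e+01  1.472e+02]
25 [0.5465 0.0959 0.038 ] tool d mm [  -0.  -100.6  147.2]
-25 [0.5581 0.0473 0.038 ] tool d mm [  -0.2 -150.6  147.1]
-75 [ 0.5697 -0.0014  0.038 ] tool d mm [  -0.3 -200.6  147.1]
-125 [ 0.5813 -0.05    0.038 ] tool d mm [  -0.5 -250.6  147. ]
```

View pics/side1.png

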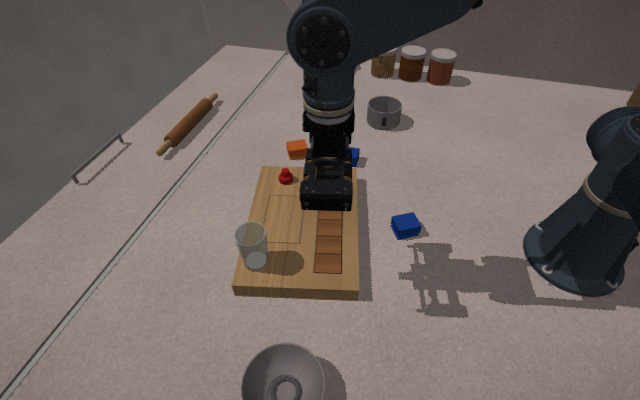

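The gripper is shut above the row and clear of everything in view. The tumbler at (252,245) stands to the side of the descent line. I'll go down over the first tile.

```bash
python3 -m inch '[{"ax":0,"ay":0,"az":0,"dx":0,"dy":0,"dz":30,"gripper":0},{"ax":0,"ay":0,"az":0,"dx":0,"dy":0,"dz":40,"gripper":0},{"ax":0,"ay":0,"az":0,"dx":0,"dy":0,"dz":40,"gripper":0},{"ax":0,"ay":0,"az":0,"dx":0,"dy":0,"dz":20,"gripper":0},{"ax":0,"ay":0,"az":0,"dx":0,"dy":0,"dz":10,"gripper":0},{"ax":0,"ay":0,"az":0,"dx":0,"dy":0,"dz":0,"gripper":0},{"ax":0,"ay":0,"az":0,"dx":0,"dy":0,"dz":0,"gripper":0}]' && for i in 1 2 3 ; do python3 -c "print()"; done; python3 -m inch '[{"ax":0,"ay":0,"az":0,"dx":0,"dy":0,"dz":2,"gripper":0},{"ax":0,"ay":0,"az":0,"dx":0,"dy":0,"dz":2,"gripper":0},{"ax":0,"ay":0,"az":0,"dx":0,"dy":0,"dz":1,"gripper":0},{"ax":0,"ay":0,"az":0,"dx":0,"dy":0,"dz":1,"gripper":0},{"ax":0,"ay":0,"az":0,"dx":0,"dy":0,"dz":1,"gripper":0},{"ax":0,"ay":0,"az":0,"dx":0,"dy":0,"dz":0,"gripper":0}]'
```

```text
time: 2.8
position: [0.5245, 0.1947, 0.0463]
tool_rot: [-0.117, 0.993, 0.0, 0.001]
ft_force: [0.4, -0.4, -0.3]
grip_width: 0.0004



time: 3.4
position: [0.5238, 0.1938, 0.0384]
tool_rot: [-0.117, 0.993, -0.0, -0.0]
ft_force: [0.5, -0.2, -0.3]
grip_width: 0.0002
```

```bash
python3 -m inch '[{"ax":0,"ay":0,"az":0,"dx":0,"dy":0,"dz":1,"gripper":0},{"ax":0,"ay":0,"az":0,"dx":0,"dy":0,"dz":0,"gripper":0}]';python3 -m inch '[{"ax":0,"ay":0,"az":0,"dx":0,"dy":0,"dz":1,"gripper":0},{"ax":0,"ay":0,"az":0,"dx":0,"dy":0,"dz":0,"gripper":0}]'
```

```text
time: 3.6
position: [0.5238, 0.1939, 0.0373]
tool_rot: [-0.117, 0.993, 0.0, -0.0]
ft_force: [-1.1, -0.3, 0.2]
grip_width: 0.0005
time: 3.8
position: [0.5238, 0.1939, 0.0363]
tool_rot: [-0.117, 0.993, -0.0, -0.0]
ft_force: [0.1, -0.1, -1.0]
grip_width: 0.0005
```

```bash
python3 -m inch '[{"ax":0,"ay":0,"az":0,"dx":0,"dy":0,"dz":1,"gripper":0},{"ax":0,"ay":0,"az":0,"dx":0,"dy":0,"dz":0,"gripper":0}]';python3 -m inch '[{"ax":0,"ay":0,"az":0,"dx":0,"dy":0,"dz":1,"gripper":0},{"ax":0,"ay":0,"az":0,"dx":0,"dy":0,"dz":0,"gripper":0}]'
```

```text
time: 4.0
position: [0.5238, 0.1939, 0.0353]
tool_rot: [-0.117, 0.993, -0.0, -0.0]
ft_force: [-0.1, -0.2, 0.4]
grip_width: -0.0
time: 4.2
position: [0.5238, 0.1939, 0.0343]
tool_rot: [-0.117, 0.993, 0.0, -0.0]
ft_force: [-0.0, 0.7, 0.3]
grip_width: 0.0007
```

Run:
```python
from h import *
for n in('side','wrist','top'): shot(n,n+'2.png')
im=cv2.imread('pics/side2.png')[150:350,220:420]; cv2.imwrite('pics/side2z.png',cv2.resize(im,(600,600),interpolation=2))
for i in range(5): print(robot.get_obs()['ft_force'])
```

```text
[ 0.13750285 -0.84348849 -0.18635309]
[ 0.13750285 -0.84348849 -0.18635309]
[ 0.13750285 -0.84348849 -0.18635309]
[ 0.13750285 -0.84348849 -0.18635309]
[ 0.13750285 -0.84348849 -0.18635309]
```

View pics/side2z.png

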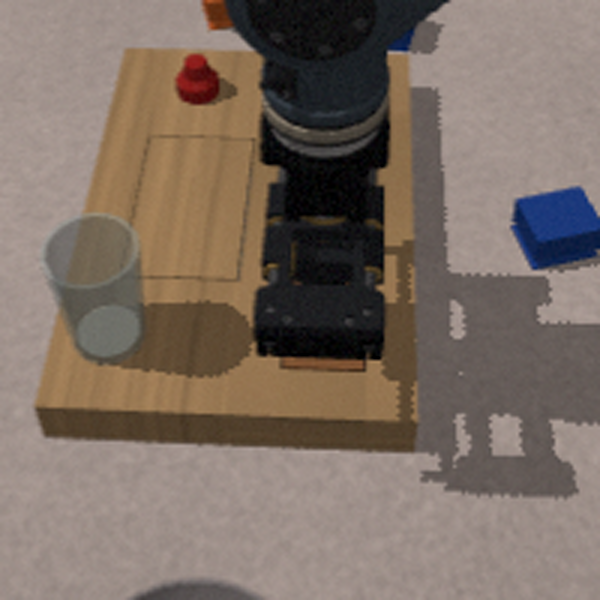

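View pics/wrist2.png

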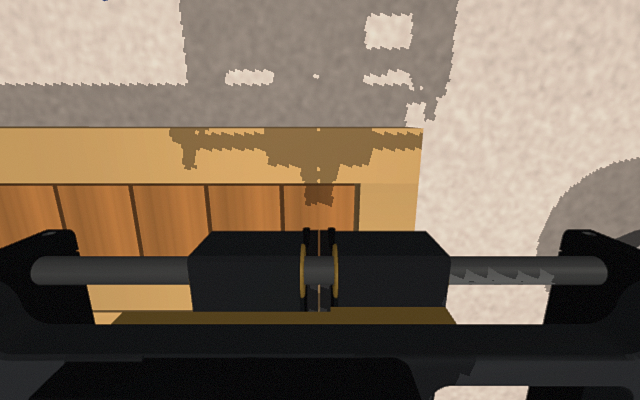

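In the wrist view the fingertips are centred over the end tile, around column 318 of its 283–357 span. There is no contact force yet, so I'll keep creeping down.

```bash
for i in 1; do python3 -m inch '[{"ax":0,"ay":0,"az":0,"dx":0,"dy":0,"dz":1,"gripper":0},{"ax":0,"ay":0,"az":0,"dx":0,"dy":0,"dz":0,"gripper":0}]'; done; python3 -m inch '[{"ax":0,"ay":0,"az":0,"dx":0,"dy":0,"dz":1,"gripper":0},{"ax":0,"ay":0,"az":0,"dx":0,"dy":0,"dz":0,"gripper":0}]'; python3 go.py | head -1
python3 - <<'E'
from h import *
c=shot('wrist','wrist3.png')
E
```

```text
time: 4.55
position: [0.5238, 0.1939, 0.0334]
tool_rot: [-0.117, 0.993, 0.0, -0.0]
ft_force: [0.7, 0.3, 0.1]
grip_width: 0.0003
time: 4.75
position: [0.5238, 0.1939, 0.0323]
tool_rot: [-0.117, 0.993, -0.0, -0.0]
ft_force: [-0.1, 0.6, 0.1]
grip_width: 0.0005
q [ 0.154  0.662  1.723 -0.     0.757 -1.651] t 4.75 pos [0.5238 0.1939 0.0323] F [-0.15  0.57  0.08] w 0.0005320352513046309 rows [[-0.973, -0.232, -0.0], [-0.232, 0.973, -0.0], [0.0, -0.0, -1.0]]
```

View pics/wrist3.png

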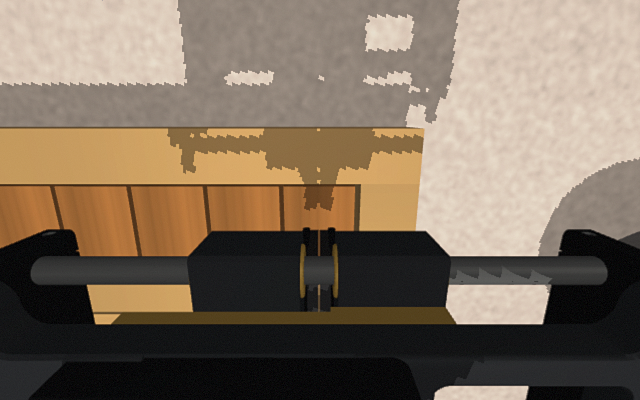

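Run:
```python
from h import *
def z(f,u,v):
    c=np.load(f,allow_pickle=True).item(); r=ray(c,u,v); d=np.median(c['depth'][v-2:v+3,u-2:u+3]); return (np.array(c['position'])+r*d).round(4)
for f,P in(('pics/wrist3.npy',[(60,155),(400,160),(400,240),(90,210),(240,210),(160,210),(520,60),(320,235)]),('pics/top0.npy',[(290,225),(295,208),(310,160),(300,260)]),('pics/side0.npy',[(330,215),(350,230),(285,215),(370,330)]),('pics/side2.npy',[(330,271),(300,258)])):
    for u,v in P: print(f,u,v,z(f,u,v))
```

```text
pics/wrist3.npy 60 155 [0.5156 0.0245 0.0392]
pics/wrist3.npy 400 160 [0.4685 0.2342 0.0389]
pics/wrist3.npy 400 240 [0.4829 0.2083 0.1507]
pics/wrist3.npy 90 210 [0.5492 0.043  0.0371]
pics/wrist3.npy 240 210 [0.5257 0.1406 0.0372]
pics/wrist3.npy 160 210 [0.5382 0.0885 0.037 ]
pics/wrist3.npy 520 60 [ 0.384   0.3068 -0.0007]
pics/wrist3.npy 320 235 [0.5151 0.193  0.0771]
pics/top0.npy 290 225 [0.5057 0.0865 0.0417]
pics/top0.npy 295 208 [0.5587 0.0704 0.0379]
pics/top0.npy 310 160 [0.7111 0.0202 0.0401]
pics/top0.npy 300 260 [0.3989 0.0593 0.0004]
pics/side0.npy 330 215 [0.5545 0.0574 0.0379]
pics/side0.npy 350 230 [0.4972 0.0927 0.0407]
pics/side0.npy 285 215 [0.6572 0.0898 0.0414]
pics/side0.npy 370 330 [ 4.073e-01  2.979e-01 -2.000e-04]
pics/side2.npy 330 271 [0.5122 0.2123 0.0389]
pics/side2.npy 300 258 [0.5831 0.1984 0.0397]
```

Run:
```python
from h import *
c=np.load('pics/wrist3.npy',allow_pickle=True).item()
for u in(20,90,160,240,290,345,350,380):
  for v in (195,210,222):
    print(u,v,(np.array(c['position'])+ray(c,u,v)*np.median(c['depth'][v-2:v+3,u-2:u+3])).round(4))
for n in('side','top'):
  c=shot(n,n+'4.png')
o=robot.get_obs(); print(o['moment'],o['ft_force'],o['joint_torque'].round(2))
im=cv2.imread('pics/top4.png')[110:270,200:400]; cv2.imwrite('pics/top4z.png',cv2.resize(im,(750,600),interpolation=2))
```

```text
20 195 [ 0.5493 -0.0022  0.0373]
20 210 [ 0.56   -0.0025  0.0372]
20 222 [ 0.5688 -0.0026  0.0372]
90 195 [0.5385 0.0426 0.0372]
90 210 [0.5492 0.043  0.0371]
90 222 [0.5577 0.0434 0.0372]
160 195 [0.5276 0.0877 0.0376]
160 210 [0.5382 0.0885 0.037 ]
160 222 [0.5466 0.0895 0.0373]
240 195 [0.5153 0.139  0.0374]
240 210 [0.5257 0.1406 0.0372]
240 222 [0.534  0.1421 0.0372]
290 195 [0.5077 0.171  0.0372]
290 210 [0.5179 0.1732 0.037 ]
290 222 [0.5261 0.175  0.0374]
345 195 [0.4992 0.2063 0.0373]
345 210 [0.5092 0.209  0.0373]
345 222 [0.5175 0.2112 0.037 ]
350 195 [0.4984 0.2095 0.0373]
350 210 [0.5084 0.2122 0.0375]
350 222 [0.5166 0.2144 0.0373]
380 195 [0.4934 0.2283 0.0391]
380 210 [0.5033 0.2312 0.0391]
380 222 [0.5114 0.2337 0.039 ]
[ 0.07365231 -0.0111816  -0.00675483] [ 0.03512534  0.01492711 -0.74158597] [ 0.000e+00 -4.236e+01 -1.027e+01 -3.000e-02  8.000e-02  0.000e+00]
```

View pics/top4z.png

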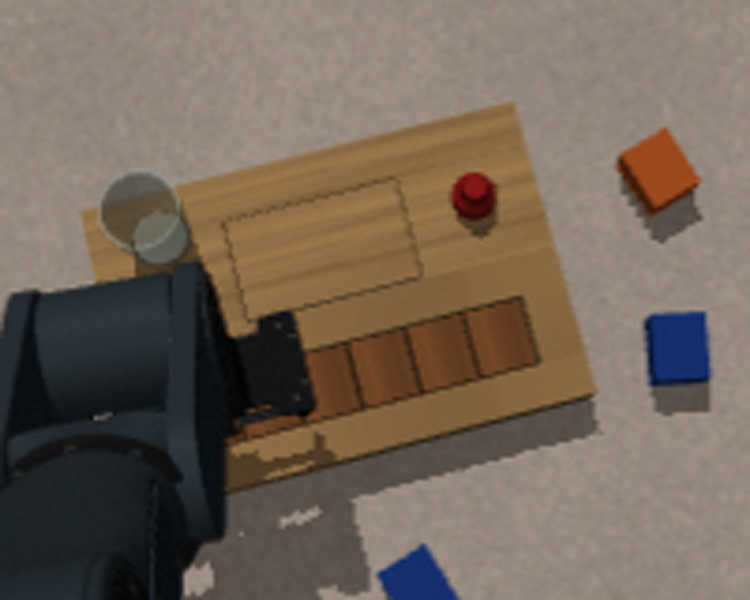

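The end tile's depth (0.037) matches its neighbours, so it isn't pressed and the tips haven't touched yet. The shut fingers end higher than the reported TCP, so I'll keep going down and watch the force.

```bash
python3 -m inch '[{"ax":0,"ay":0,"az":0,"dx":0,"dy":0,"dz":1,"gripper":0},{"ax":0,"ay":0,"az":0,"dx":0,"dy":0,"dz":0,"gripper":0}]'|grep -E 'pos|force'; python3 -m inch '[{"ax":0,"ay":0,"az":0,"dx":0,"dy":0,"dz":1,"gripper":0},{"ax":0,"ay":0,"az":0,"dx":0,"dy":0,"dz":0,"gripper":0}]'|grep -E 'pos|force'; python3 -m inch '[{"ax":0,"ay":0,"az":0,"dx":0,"dy":0,"dz":1,"gripper":0},{"ax":0,"ay":0,"az":0,"dx":0,"dy":0,"dz":0,"gripper":0}]'|grep -E 'pos|force'
```

```text
position: [0.5238, 0.1939, 0.0314]
ft_force: [-0.2, 0.1, 0.3]
position: [0.5238, 0.1939, 0.0303]
ft_force: [-0.3, -0.4, 0.8]
position: [0.5238, 0.1939, 0.0293]
ft_force: [-0.3, -0.2, -0.2]
```

Run:
```python
from h import *
c=np.load('pics/side1.npy',allow_pickle=True).item()
for v in range(150,214,3):
  print(v,[tuple((np.array(c['position'])+ray(c,u,v)*c['depth'][v,u]).round(3)) for u in (305,318,326,334,345)])
im=cv2.imread('pics/side1.png')[90:250,250:400]; cv2.imwrite('pics/s1z.png',cv2.convertScaleAbs(cv2.resize(im,(560,600),interpolation=2),alpha=2.5))
c=np.load('pics/wrist0.npy',allow_pickle=True).item(); cv2.imwrite('pics/w0.png',c['img'][:,:,::-1])
```

```text
150 [(np.float64(0.696), np.float64(-0.184), np.float64(0.026)), (np.float64(0.534), np.float64(0.21), np.float64(0.348)), (np.float64(0.523), np.float64(0.206), np.float64(0.347)), (np.float64(0.51), np.float64(0.205), np.float64(0.349)), (np.float64(0.503), np.float64(0.159), np.float64(0.317))]
153 [(np.float64(0.697), np.float64(-0.185), np.float64(0.014)), (np.float64(0.534), np.float64(0.211), np.float64(0.343)), (np.float64(0.523), np.float64(0.206), np.float64(0.342)), (np.float64(0.511), np.float64(0.204), np.float64(0.343)), (np.float64(0.501), np.float64(0.167), np.float64(0.317))]
156 [(np.float64(0.698), np.float64(-0.185), np.float64(0.003)), (np.float64(0.534), np.float64(0.21), np.float64(0.336)), (np.float64(0.522), np.float64(0.208), np.float64(0.337)), (np.float64(0.51), np.float64(0.204), np.float64(0.337)), (np.float64(0.5), np.float64(0.174), np.float64(0.317))]
159 [(np.float64(0.56), np.float64(0.197), np.float64(0.315)), (np.float64(0.533), np.float64(0.215), np.float64(0.334)), (np.float64(0.522), np.float64(0.207), np.float64(0.331)), (np.float64(0.509), np
[... 4768 characters left out ...]
491), np.float64(0.275), np.float64(0.3)), (np.float64(0.476), np.float64(0.269), np.float64(0.299))]
210 [(np.float64(0.617), np.float64(0.058), np.float64(0.038)), (np.float64(0.592), np.float64(0.032), np.float64(0.019)), (np.float64(0.503), np.float64(0.278), np.float64(0.293)), (np.float64(0.491), np.float64(0.276), np.float64(0.295)), (np.float64(0.523), np.float64(0.034), np.float64(0.041))]
213 [(np.float64(0.614), np.float64(0.068), np.float64(0.039)), (np.float64(0.592), np.float64(0.033), np.float64(0.009)), (np.float64(0.566), np.float64(0.053), np.float64(0.037)), (np.float64(0.547), np.float64(0.049), np.float64(0.039)), (np.float64(0.521), np.float64(0.043), np.float64(0.04))]
```

View pics/s1z.png

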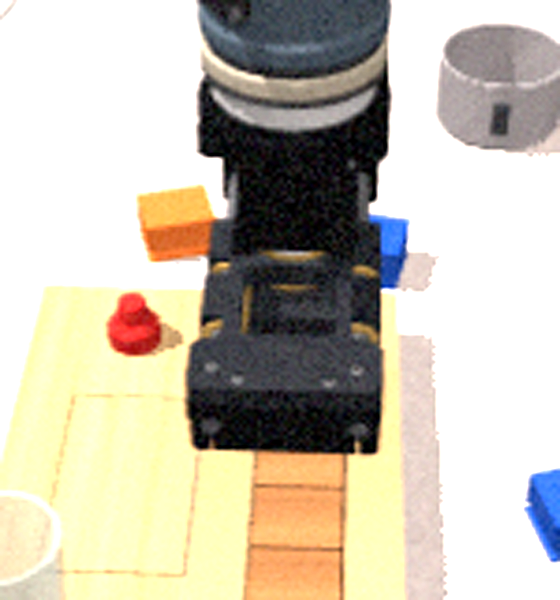

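View pics/wrist0.png

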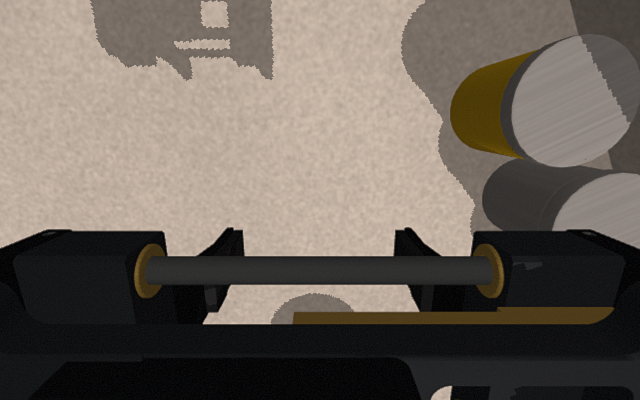

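```bash
python3 -m inch '[{"ax":0,"ay":0,"az":0,"dx":0,"dy":0,"dz":1,"gripper":0},{"ax":0,"ay":0,"az":0,"dx":0,"dy":0,"dz":0,"gripper":0}]'|grep -E 'pos|force'; python3 -m inch '[{"ax":0,"ay":0,"az":0,"dx":0,"dy":0,"dz":1,"gripper":0},{"ax":0,"ay":0,"az":0,"dx":0,"dy":0,"dz":0,"gripper":0}]'|grep -E 'pos|force'
python3 - <<'E'
from h import *
c=shot('wrist','wrist5.png'); im=c['img'][120:250,240:440,::-1]; cv2.imwrite('pics/w5z.png',cv2.resize(im,None,fx=4,fy=4,interpolation=2))
for u in(90,160,240,290,300,335,345):
    v=210;print(u,v,(np.array(c['position'])+ray(c,u,v)*np.median(c['depth'][v-2:v+3,u-2:u+3])).round(4))
E
```

```text
position: [0.5238, 0.1939, 0.0283]
ft_force: [-1.0, -0.3, -1.0]
position: [0.5238, 0.1939, 0.0273]
ft_force: [0.5, 0.3, 0.1]
90 210 [0.5466 0.0467 0.0374]
160 210 [0.536  0.091  0.0373]
240 210 [0.5239 0.1416 0.0371]
290 210 [0.5162 0.1733 0.0372]
300 210 [0.5147 0.1797 0.0374]
335 210 [0.5094 0.2019 0.037 ]
345 210 [0.5079 0.2082 0.037 ]
```

View pics/w5z.png

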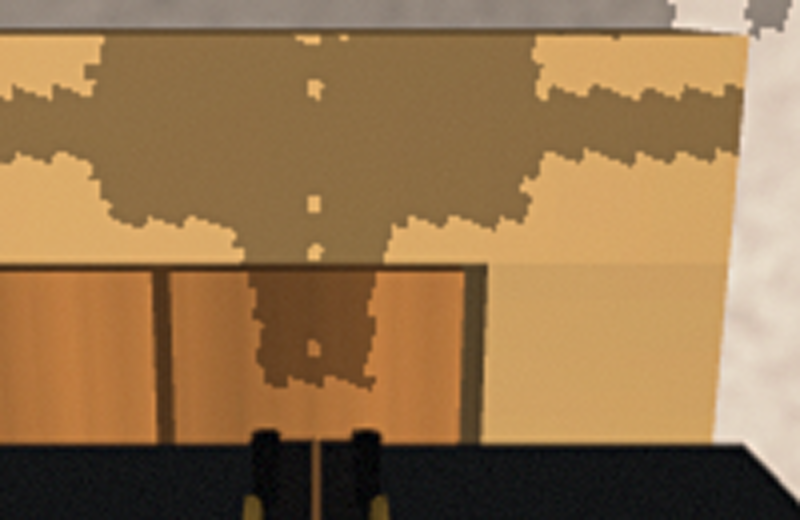

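Run:
```python
from h import *
o=robot.get_obs()
for f,us in(('pics/wrist5.npy',(305,308,318,330,333)),('pics/wrist0.npy',(220,235,240,400,405,420))):
  c=np.load(f,allow_pickle=True).item()
  print(f,c['position'])
  for u in us: print(u,[(v,(np.array(c['position'])+ray(c,u,v)*c['depth'][v,u]).round(3).tolist()) for v in (226,230,234,240,250,260,285,300)])
```

```text
pics/wrist5.npy [0.45577558 0.17805131 0.22584521]
305 [(226, [0.525, 0.185, 0.037]), (230, [0.516, 0.185, 0.068]), (234, [0.516, 0.185, 0.074]), (240, [0.516, 0.185, 0.082]), (250, [0.495, 0.183, 0.14]), (260, [0.494, 0.183, 0.148]), (285, [0.515, 0.187, 0.125]), (300, [0.519, 0.188, 0.129])]
308 [(226, [0.524, 0.187, 0.037]), (230, [0.515, 0.186, 0.068]), (234, [0.515, 0.186, 0.075]), (240, [0.515, 0.187, 0.082]), (250, [0.516, 0.187, 0.093]), (260, [0.494, 0.184, 0.148]), (285, [0.523, 0.189, 0.112]), (300, [0.53, 0.191, 0.112])]
318 [(226, [0.522, 0.194, 0.038]), (230, [0.516, 0.192, 0.064]), (234, [0.515, 0.192, 0.071]), (240, [0.516, 0.192, 0.079]), (250, [0.517, 0.192, 0.088]), (260, [0.493, 0.187, 0.148]), (285, [0.526, 0.195, 0.104]), (300, [0.533, 0.196, 0.106])]
330 [(226, [0.521, 0.201, 0.038]), (230, [0.512, 0.198, 0.069]), (234, [0.512, 0.198, 0.075]), (240, [0.512, 0.198, 0.083]), (250, [0.513, 0.197, 0.093]), (260, [0.492, 0.19, 0.149]), (285, [0.52, 0.198, 0.112]), (300, [0.527, 0.2, 0.114])]
333 [(226, [0.52, 0.203, 0.038]), (230, [0.512, 0.2, 0.068]), (234, [0.512,
[... 987 characters left out ...]
 (230, [0.293, 0.604, 0.222]), (234, [0.292, 0.603, 0.228]), (240, [0.293, 0.601, 0.233]), (250, [0.299, 0.599, 0.233]), (260, [0.262, 0.594, 0.306]), (285, [0.474, 0.591, -0.001]), (300, [0.497, 0.581, -0.001])]
405 [(226, [0.395, 0.631, -0.002]), (230, [0.293, 0.606, 0.225]), (234, [0.294, 0.605, 0.228]), (240, [0.293, 0.603, 0.236]), (250, [0.294, 0.6, 0.244]), (260, [0.263, 0.595, 0.305]), (285, [0.477, 0.597, -0.001]), (300, [0.5, 0.588, -0.001])]
420 [(226, [0.404, 0.649, -0.0]), (230, [0.41, 0.647, -0.002]), (234, [0.415, 0.645, -0.002]), (240, [0.295, 0.61, 0.239]), (250, [0.295, 0.607, 0.248]), (260, [0.265, 0.599, 0.306]), (285, [0.299, 0.598, 0.268]), (300, [0.304, 0.596, 0.269])]
```

Wrist depth puts the fingertip edge at z≈0.066 while the reported TCP is 0.027. Its shadow on the tile, ending at about (318,216), is also detached from the finger. The true tip is therefore a few cm above the reported TCP, so I'll keep descending with a force check at each step.

```bash
g(){ grep -E 'pos|force'; }
python3 -m inch '[{"ax":0,"ay":0,"az":0,"dx":0,"dy":0,"dz":2,"gripper":0},{"ax":0,"ay":0,"az":0,"dx":0,"dy":0,"dz":0,"gripper":0}]'|g; python3 -m inch '[{"ax":0,"ay":0,"az":0,"dx":0,"dy":0,"dz":2,"gripper":0},{"ax":0,"ay":0,"az":0,"dx":0,"dy":0,"dz":0,"gripper":0}]'|g;  python3 - <<'E'
from h import *
c=shot('wrist','wrist6.png'); im=c['img'][120:250,240:440,::-1]; cv2.imwrite('pics/w6z.png',cv2.resize(im,None,fx=4,fy=4,interpolation=2))
for v in (195,210,222,228,230): print([(np.array(c['position'])+ray(c,u,v)*c['depth'][v,u]).round(4).tolist() for u in(240,305,330)])
E
```

```text
position: [0.5237, 0.1939, 0.0252]
ft_force: [-0.6, 0.4, 0.6]
position: [0.5237, 0.1939, 0.0232]
ft_force: [0.9, 0.1, -0.5]
[[0.5122, 0.141, 0.0383], [0.5029, 0.1805, 0.0375], [0.4991, 0.1958, 0.0378]]
[[0.5223, 0.1424, 0.037], [0.5128, 0.1827, 0.0364], [0.5088, 0.1982, 0.0375]]
[[0.5304, 0.1437, 0.0368], [0.5203, 0.1845, 0.0376], [0.5168, 0.2002, 0.0368]]
[[0.5339, 0.1446, 0.0381], [0.5155, 0.1845, 0.0613], [0.5123, 0.1982, 0.0609]]
[[0.5357, 0.1447, 0.0371], [0.5156, 0.1846, 0.064], [0.5123, 0.1981, 0.0642]]
```

View pics/w6z.png

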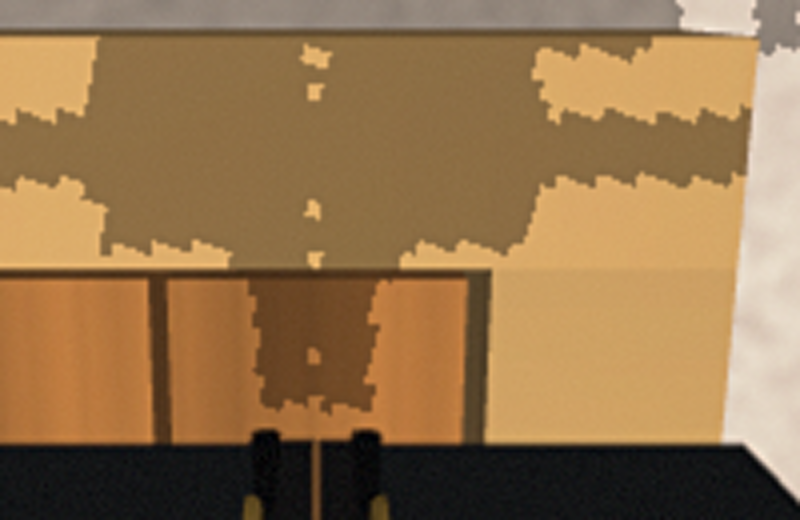

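The shadow is still detached and depth puts the tip at z≈0.061. That leaves about 22 mm to go, so I'll take 16 mm and then creep.

```bash
g(){ grep -E 'pos|force'; }
python3 -m inch '[{"ax":0,"ay":0,"az":0,"dx":0,"dy":0,"dz":2,"gripper":0},{"ax":0,"ay":0,"az":0,"dx":0,"dy":0,"dz":2,"gripper":0},{"ax":0,"ay":0,"az":0,"dx":0,"dy":0,"dz":2,"gripper":0},{"ax":0,"ay":0,"az":0,"dx":0,"dy":0,"dz":2,"gripper":0}]'|g; python3 -m inch '[{"ax":0,"ay":0,"az":0,"dx":0,"dy":0,"dz":2,"gripper":0},{"ax":0,"ay":0,"az":0,"dx":0,"dy":0,"dz":2,"gripper":0},{"ax":0,"ay":0,"az":0,"dx":0,"dy":0,"dz":2,"gripper":0},{"ax":0,"ay":0,"az":0,"dx":0,"dy":0,"dz":0,"gripper":0}]'|g;  python3 - <<'E'
from h import *
c=shot('wrist','wrist7.png'); im=c['img'][120:250,240:440,::-1]; cv2.imwrite('pics/w7z.png',cv2.resize(im,None,fx=4,fy=4,interpolation=2))
for v in (195,210,222,228,230): print([(np.array(c['position'])+ray(c,u,v)*c['depth'][v,u]).round(4).tolist() for u in(240,305,330)])
E
```

```text
position: [0.5238, 0.1939, 0.0152]
ft_force: [0.1, 0.1, -0.3]
position: [0.5237, 0.1939, 0.0091]
ft_force: [0.6, 0.2, -0.6]
[[0.5084, 0.1434, 0.0365], [0.4994, 0.1803, 0.0371], [0.4961, 0.1945, 0.0366]]
[[0.5172, 0.1451, 0.0369], [0.5081, 0.1823, 0.0375], [0.5049, 0.1967, 0.0366]]
[[0.5246, 0.1463, 0.037], [0.5155, 0.184, 0.0371], [0.512, 0.1985, 0.0371]]
[[0.5281, 0.1471, 0.0376], [0.5156, 0.1845, 0.0469], [0.5121, 0.1981, 0.0473]]
[[0.5292, 0.1474, 0.038], [0.5153, 0.1846, 0.0507], [0.5123, 0.1981, 0.05]]
```

View pics/w7z.png

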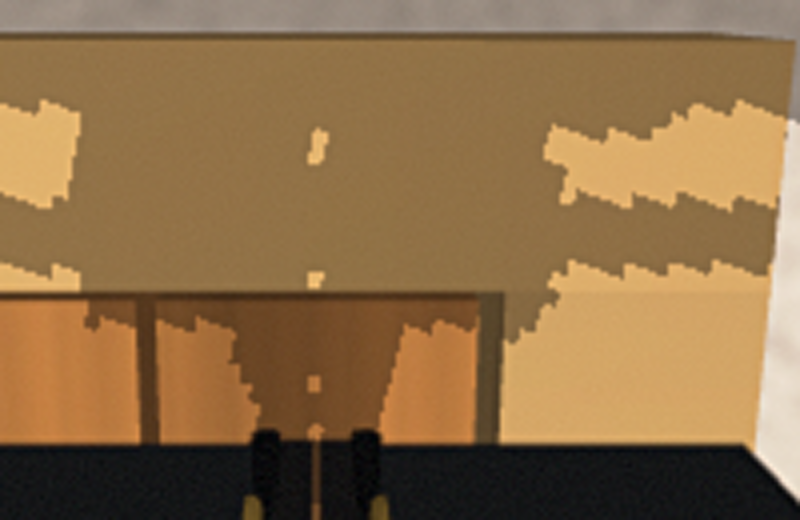

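```bash
g(){ grep -E 'pos|force'; }
python3 -m inch '[{"ax":0,"ay":0,"az":0,"dx":0,"dy":0,"dz":2,"gripper":0},{"ax":0,"ay":0,"az":0,"dx":0,"dy":0,"dz":2,"gripper":0},{"ax":0,"ay":0,"az":0,"dx":0,"dy":0,"dz":1,"gripper":0},{"ax":0,"ay":0,"az":0,"dx":0,"dy":0,"dz":0,"gripper":0}]'|g; python3 -m inch '[{"ax":0,"ay":0,"az":0,"dx":0,"dy":0,"dz":1,"gripper":0},{"ax":0,"ay":0,"az":0,"dx":0,"dy":0,"dz":0,"gripper":0}]'|g;python3 -m inch '[{"ax":0,"ay":0,"az":0,"dx":0,"dy":0,"dz":1,"gripper":0},{"ax":0,"ay":0,"az":0,"dx":0,"dy":0,"dz":0,"gripper":0}]'|g
```

```text
position: [0.5237, 0.1939, 0.0043]
ft_force: [-0.2, -0.6, -0.1]
position: [0.5239, 0.1939, 0.0034]
ft_force: [0.1, 0.9, -0.2]
position: [0.5238, 0.1939, 0.0024]
ft_force: [0.4, 0.1, -0.3]
```

```bash
g(){ grep -E 'pos|force'; }
python3 -m inch '[{"ax":0,"ay":0,"az":0,"dx":0,"dy":0,"dz":1,"gripper":0},{"ax":0,"ay":0,"az":0,"dx":0,"dy":0,"dz":0,"gripper":0}]'|g;python3 -m inch '[{"ax":0,"ay":0,"az":0,"dx":0,"dy":0,"dz":1,"gripper":0},{"ax":0,"ay":0,"az":0,"dx":0,"dy":0,"dz":0,"gripper":0}]'|g;  python3 - <<'E'
from h import *
c=shot('wrist','wrist8.png'); im=c['img'][120:250,240:440,::-1]; cv2.imwrite('pics/w8z.png',cv2.resize(im,None,fx=4,fy=4,interpolation=2))
for v in (195,210,222,228,230): print([(np.array(c['position'])+ray(c,u,v)*c['depth'][v,u]).round(4).tolist() for u in(240,305,330)])
E
```

```text
position: [0.5239, 0.1939, 0.0014]
ft_force: [0.5, 0.9, 1.1]
position: [0.5239, 0.1939, 0.0013]
ft_force: [-1.2, -0.6, 6.5]
[[0.5055, 0.1456, 0.039], [0.4972, 0.1802, 0.0388], [0.4937, 0.1935, 0.0398]]
[[0.5145, 0.1467, 0.0376], [0.5061, 0.1822, 0.0371], [0.5032, 0.196, 0.0359]]
[[0.522, 0.1477, 0.0364], [0.5131, 0.1838, 0.0369], [0.5099, 0.1977, 0.0366]]
[[0.5248, 0.1486, 0.0381], [0.5156, 0.1845, 0.0397], [0.5125, 0.1982, 0.0392]]
[[0.5266, 0.1486, 0.0368], [0.5154, 0.1846, 0.0432], [0.5121, 0.1979, 0.0437]]
```

View pics/w8z.png

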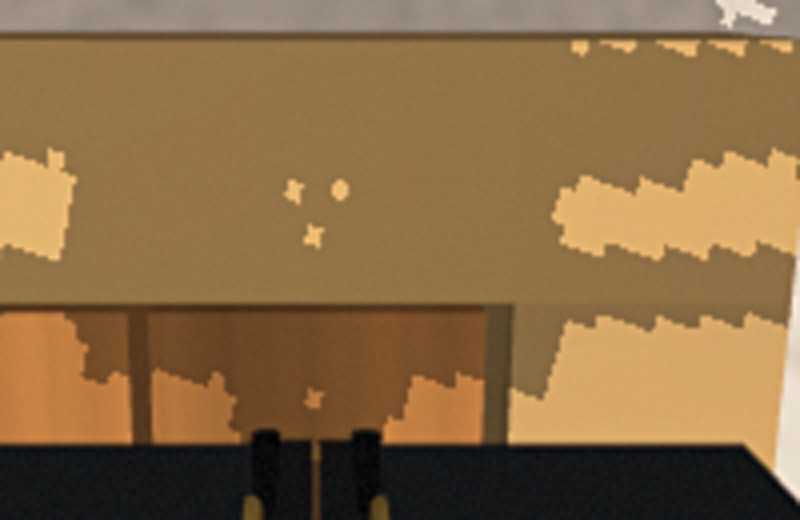

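Contact at reported z≈0.0013: 6.5 N and no give, so tile +125 is rigid. I'll lift 5 mm, step 50 mm along the row and probe the next one.

```bash
g(){ grep -E 'pos|force'; }
python3 -m inch '[{"ax":0,"ay":0,"az":0,"dx":0,"dy":0,"dz":-5,"gripper":0},{"ax":0,"ay":0,"az":0,"dx":0,"dy":-25,"dz":0,"gripper":0},{"ax":0,"ay":0,"az":0,"dx":0,"dy":-25,"dz":0,"gripper":0},{"ax":0,"ay":0,"az":0,"dx":0,"dy":0,"dz":0,"gripper":0},{"ax":0,"ay":0,"az":0,"dx":0,"dy":0,"dz":3,"gripper":0},{"ax":0,"ay":0,"az":0,"dx":0,"dy":0,"dz":1,"gripper":0},{"ax":0,"ay":0,"az":0,"dx":0,"dy":0,"dz":1,"gripper":0},{"ax":0,"ay":0,"az":0,"dx":0,"dy":0,"dz":0,"gripper":0}]'|g; python3 -m inch '[{"ax":0,"ay":0,"az":0,"dx":0,"dy":0,"dz":0.5,"gripper":0},{"ax":0,"ay":0,"az":0,"dx":0,"dy":0,"dz":0.5,"gripper":0},{"ax":0,"ay":0,"az":0,"dx":0,"dy":0,"dz":0,"gripper":0}]'|g
```

```text
position: [0.535, 0.1457, 0.0013]
ft_force: [-1.0, -2.4, 9.0]
position: [0.5351, 0.1457, 0.0013]
ft_force: [-2.4, -3.1, 13.3]
```

Tile +75 is rigid too. Now +25.

```bash
g(){ grep -E 'pos|force'; }
python3 -m inch '[{"ax":0,"ay":0,"az":0,"dx":0,"dy":0,"dz":-6,"gripper":0},{"ax":0,"ay":0,"az":0,"dx":0,"dy":-25,"dz":0,"gripper":0},{"ax":0,"ay":0,"az":0,"dx":0,"dy":-25,"dz":0,"gripper":0},{"ax":0,"ay":0,"az":0,"dx":0,"dy":0,"dz":0,"gripper":0},{"ax":0,"ay":0,"az":0,"dx":0,"dy":0,"dz":3,"gripper":0},{"ax":0,"ay":0,"az":0,"dx":0,"dy":0,"dz":1,"gripper":0},{"ax":0,"ay":0,"az":0,"dx":0,"dy":0,"dz":1,"gripper":0},{"ax":0,"ay":0,"az":0,"dx":0,"dy":0,"dz":0,"gripper":0}]'|g; python3 -m inch '[{"ax":0,"ay":0,"az":0,"dx":0,"dy":0,"dz":0.5,"gripper":0},{"ax":0,"ay":0,"az":0,"dx":0,"dy":0,"dz":0.5,"gripper":0},{"ax":0,"ay":0,"az":0,"dx":0,"dy":0,"dz":0,"gripper":0}]'|g
```

```text
position: [0.5464, 0.0975, 0.0013]
ft_force: [-2.2, -1.4, 8.9]
position: [0.5464, 0.0975, 0.0013]
ft_force: [-4.1, -1.7, 15.1]
```

Rigid. Now -25.

```bash
g(){ grep -E 'pos|force'; }
python3 -m inch '[{"ax":0,"ay":0,"az":0,"dx":0,"dy":0,"dz":-6,"gripper":0},{"ax":0,"ay":0,"az":0,"dx":0,"dy":-25,"dz":0,"gripper":0},{"ax":0,"ay":0,"az":0,"dx":0,"dy":-25,"dz":0,"gripper":0},{"ax":0,"ay":0,"az":0,"dx":0,"dy":0,"dz":0,"gripper":0},{"ax":0,"ay":0,"az":0,"dx":0,"dy":0,"dz":3,"gripper":0},{"ax":0,"ay":0,"az":0,"dx":0,"dy":0,"dz":1,"gripper":0},{"ax":0,"ay":0,"az":0,"dx":0,"dy":0,"dz":1,"gripper":0},{"ax":0,"ay":0,"az":0,"dx":0,"dy":0,"dz":0,"gripper":0}]'|g; python3 -m inch '[{"ax":0,"ay":0,"az":0,"dx":0,"dy":0,"dz":0.5,"gripper":0},{"ax":0,"ay":0,"az":0,"dx":0,"dy":0,"dz":0.5,"gripper":0},{"ax":0,"ay":0,"az":0,"dx":0,"dy":0,"dz":0,"gripper":0}]'|g
```

```text
position: [0.5579, 0.049, 0.0013]
ft_force: [-2.1, -1.7, 8.8]
position: [0.5579, 0.049, 0.0013]
ft_force: [-3.3, -1.9, 15.4]
```

Rigid. Now -75.

```bash
g(){ grep -E 'pos|force'; }
python3 -m inch '[{"ax":0,"ay":0,"az":0,"dx":0,"dy":0,"dz":-6,"gripper":0},{"ax":0,"ay":0,"az":0,"dx":0,"dy":-25,"dz":0,"gripper":0},{"ax":0,"ay":0,"az":0,"dx":0,"dy":-25,"dz":0,"gripper":0},{"ax":0,"ay":0,"az":0,"dx":0,"dy":0,"dz":0,"gripper":0},{"ax":0,"ay":0,"az":0,"dx":0,"dy":0,"dz":3,"gripper":0},{"ax":0,"ay":0,"az":0,"dx":0,"dy":0,"dz":1,"gripper":0},{"ax":0,"ay":0,"az":0,"dx":0,"dy":0,"dz":1,"gripper":0},{"ax":0,"ay":0,"az":0,"dx":0,"dy":0,"dz":0,"gripper":0}]'|g; python3 -m inch '[{"ax":0,"ay":0,"az":0,"dx":0,"dy":0,"dz":0.5,"gripper":0},{"ax":0,"ay":0,"az":0,"dx":0,"dy":0,"dz":0.5,"gripper":0},{"ax":0,"ay":0,"az":0,"dx":0,"dy":0,"dz":0,"gripper":0}]'|g; python3 go.py | sed -n '1p;7p'
```

```text
position: [0.5694, 0.0004, 0.0013]
ft_force: [-3.0, -1.5, 9.9]
position: [0.5694, 0.0004, 0.0013]
ft_force: [-4.1, -1.7, 14.6]
q [-1.950e-01  7.240e-01  1.706e+00 -1.000e-03  7.130e-01 -2.002e+00] t 12.9 pos [5.694e-01 4.000e-04 1.300e-03] F [-4.07 -1.75 14.6 ] w 0.00034556831986073635 rows [[-0.972, -0.234, -0.001], [-0.234, 0.972, -0.0], [0.001, -0.0, -1.0]]
-125 [ 0.5813 -0.05    0.038 ] tool d mm [  0.4 -51.8 -36.7]
```

Also rigid, so the key should be -125.

```bash
g(){ grep -E 'pos|force'; }
python3 -m inch '[{"ax":0,"ay":0,"az":0,"dx":0,"dy":0,"dz":-6,"gripper":0},{"ax":0,"ay":0,"az":0,"dx":0,"dy":-26,"dz":0,"gripper":0},{"ax":0,"ay":0,"az":0,"dx":0,"dy":-26,"dz":0,"gripper":0},{"ax":0,"ay":0,"az":0,"dx":0,"dy":0,"dz":0,"gripper":0},{"ax":0,"ay":0,"az":0,"dx":0,"dy":0,"dz":3,"gripper":0},{"ax":0,"ay":0,"az":0,"dx":0,"dy":0,"dz":1,"gripper":0},{"ax":0,"ay":0,"az":0,"dx":0,"dy":0,"dz":1,"gripper":0},{"ax":0,"ay":0,"az":0,"dx":0,"dy":0,"dz":0,"gripper":0}]'|g; python3 -m inch '[{"ax":0,"ay":0,"az":0,"dx":0,"dy":0,"dz":0.5,"gripper":0},{"ax":0,"ay":0,"az":0,"dx":0,"dy":0,"dz":0.5,"gripper":0},{"ax":0,"ay":0,"az":0,"dx":0,"dy":0,"dz":0,"gripper":0}]'|g
```

```text
position: [0.5816, -0.05, 0.0002]
ft_force: [0.2, 0.2, -0.1]
position: [0.5822, -0.0508, -0.0005]
ft_force: [-0.9, 1.0, 1.1]
```

This one gives: z is below 0.0013 with only about 1 N. I'll press it about 5.5 mm further.

```bash
g(){ grep -E 'pos|force'; }
python3 -m inch '[{"ax":0,"ay":0,"az":0,"dx":0,"dy":0,"dz":1,"gripper":0},{"ax":0,"ay":0,"az":0,"dx":0,"dy":0,"dz":1,"gripper":0},{"ax":0,"ay":0,"az":0,"dx":0,"dy":0,"dz":1,"gripper":0},{"ax":0,"ay":0,"az":0,"dx":0,"dy":0,"dz":1,"gripper":0},{"ax":0,"ay":0,"az":0,"dx":0,"dy":0,"dz":0,"gripper":0},{"ax":0,"ay":0,"az":0,"dx":0,"dy":0,"dz":0,"gripper":0}]'|g
python3 - <<'E'
from h import *
c=shot('top','top9.png')
im=cv2.imread('pics/top9.png')[110:270,200:400]; cv2.imwrite('pics/top9z.png',cv2.resize(im,(750,600),interpolation=2))
E
```

```text
position: [0.5824, -0.0512, -0.0045]
ft_force: [-1.2, 2.0, 4.4]
```

View pics/top9z.png

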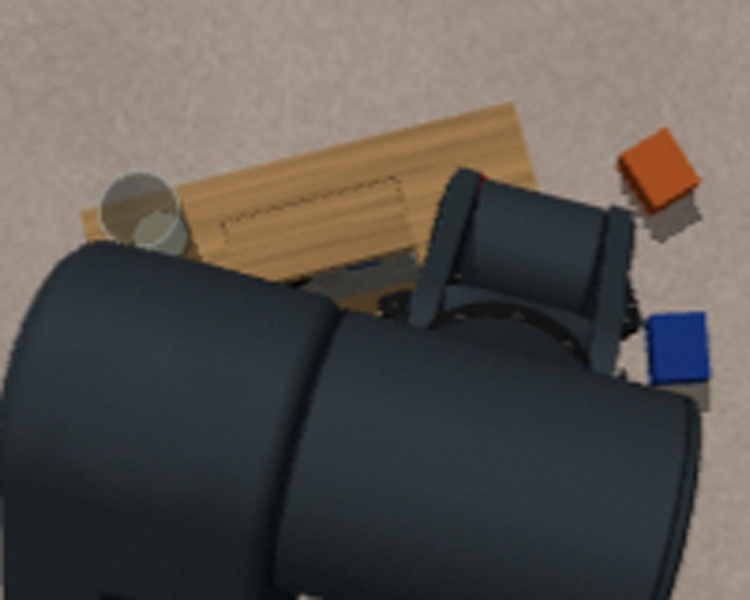

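The grey cavity at about (360,270) in the zoom shows the hatch's near edge is up. Pressing depth was about 5.8 mm at 4.4 N. Next I'll release it and draw straight up.

```bash
python3 -m inch '[{"ax":0,"ay":0,"az":0,"dx":0,"dy":0,"dz":-4,"gripper":0},{"ax":0,"ay":0,"az":0,"dx":0,"dy":0,"dz":-6,"gripper":0},{"ax":0,"ay":0,"az":0,"dx":0,"dy":0,"dz":-15,"gripper":0},{"ax":0,"ay":0,"az":0,"dx":0,"dy":0,"dz":-25,"gripper":0},{"ax":0,"ay":0,"az":0,"dx":0,"dy":0,"dz":-30,"gripper":0},{"ax":0,"ay":0,"az":0,"dx":0,"dy":0,"dz":-30,"gripper":0},{"ax":0,"ay":0,"az":0,"dx":0,"dy":0,"dz":-30,"gripper":0},{"ax":0,"ay":0,"az":0,"dx":0,"dy":0,"dz":-10,"gripper":0}]'
python3 -m inch '[{"ax":0,"ay":0,"az":0,"dx":30,"dy":0,"dz":0,"gripper":0},{"ax":0,"ay":0,"az":0,"dx":40,"dy":0,"dz":0,"gripper":0},{"ax":0,"ay":0,"az":0,"dx":40,"dy":0,"dz":0,"gripper":0},{"ax":0,"ay":0,"az":0,"dx":20,"dy":0,"dz":0,"gripper":0},{"ax":0,"ay":0,"az":0,"dx":0,"dy":0,"dz":0,"gripper":0},{"ax":0,"ay":0,"az":0,"dx":0,"dy":0,"dz":0,"gripper":0},{"ax":0,"ay":0,"az":0,"dx":0,"dy":0,"dz":0,"gripper":0}]'
python3 - <<'E'
from h import *
for n in('side','top'):
  c=shot(n,n+'10.png')
  if n=='side':
    im=c['img'][150:350,220:420,::-1]; cv2.imwrite('pics/side10z.png',cv2.resize(im,(600,600),interpolation=2))
  # object shifts: image difference
  b=np.load(f'pics/{n}0.npy',allow_pickle=True).item()['img']
  for nm,r in({'side':{'bowl':(340,400,240,328),'tumbler':(220,275,232,270),'cap':(165,188,276,296),'tiffin':(94,132,364,404)},'top':{'bowl':(198,246,148,196),'tiffin':(200,240,435,480),'tumbler':(153,185,225,252),'cap':(153,170,319,334)}}[n]).items():
    a,z,l,q=r; print(n,nm,np.abs(b[a:z,l:q].astype(int)-c['img'][a:z,l:q]).mean().round(1))
E
```

```text
time: 15.45
position: [0.5848, -0.0522, 0.1497]
tool_rot: [-0.117, 0.993, -0.002, 0.004]
ft_force: [-0.9, 0.1, 0.5]
grip_width: 0.0001
time: 16.15
position: [0.4576, -0.0818, 0.1456]
tool_rot: [-0.117, 0.993, -0.0, 0.001]
ft_force: [-0.2, 0.7, 1.3]
grip_width: 0.0005
side bowl 3.8
side tumbler 4.4
side cap 4.3
side tiffin 38.2
top bowl 9.0
top tiffin 9.0
top tumbler 10.1
top cap 7.6
```

View pics/side10z.png

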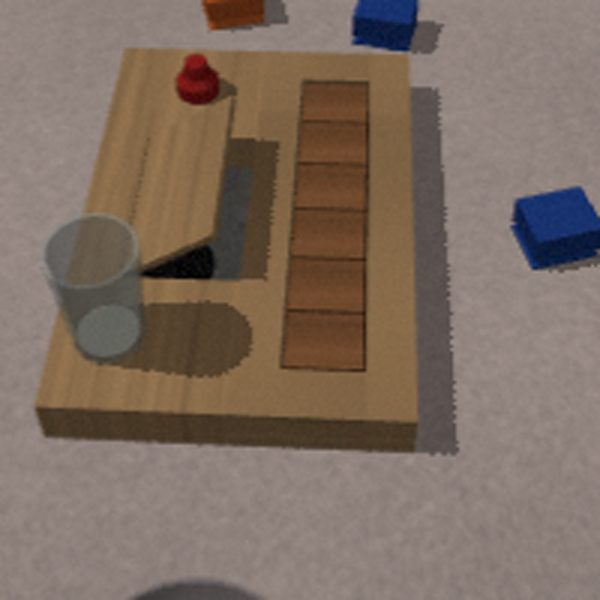

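View pics/top10.png

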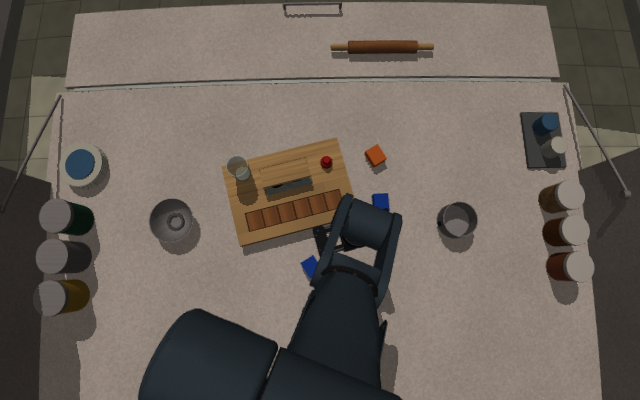

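The hatch stands up (near edge at about (220,160) in the side zoom) and all six tiles look level. The bystanders are where they were. I'll check heights before handing in.

Run:
```python
from h import *
c=np.load('pics/side10.npy',allow_pickle=True).item()
for n,u,v in(('tile-125',331,184),('tile-75',331,197),('tile-25',330,211),('tile125',328,263),('hatch near',291,212),('hatch near',290,220),('hatch',280,215)):
    print(n,(np.array(c['position'])+ray(c,u,v)*np.median(c['depth'][v-2:v+3,u-2:u+3])).round(4))
o=robot.get_obs(); print(o['time'],o['ft_force'],o['position'])
robot.hand_in()
```

```text
tile-125 [ 0.5807 -0.0486  0.0387]
tile-75 [ 0.5681 -0.0022  0.0385]
tile-25 [0.5578 0.045  0.0383]
tile125 [0.5218 0.1934 0.0383]
hatch near [0.6293 0.1164 0.0872]
hatch near [0.6231 0.1403 0.0879]
hatch [0.6572 0.1165 0.0693]
16.25 [-0.26756536 -0.09469567 -0.40170268] [ 0.45730764 -0.08155578  0.14544905]
the job is handed in; nothing more can be done
```

I found the push tile, pressed it until the hatch sprang open, let it come back, drew clear and handed in at about 16 s. No verdict is reported.

**Search:** With the gripper shut I pressed each tile in turn. The five from y = +125 to -75 mm stayed rigid at 6–15 N. The one at y = -125 mm gave way at about 1 N, and I pressed it in about 5.8 mm (4.4 N).

**Last checks before hand-in:**
- **Hatch:** the near edge was at z ≈ 0.088 m, about 48 mm above the panel, which matches 0.6 rad.
- **Push tile:** its face was at 0.0387 m, level with the other tiles (0.0383–0.0385 m).
- **Bystanders:** the bowl, gasket, tiffin, tumbler and whistle cap looked unmoved. In the comparison with the first images, only the tiffin in the side view differed strongly, and I took that to be the arm in front of it. It stands where it was in the top view.
- **Robot:** the wrist force was at noise level, so the arm was touching nothing.

**Disagreement:** the shut fingertips ended about 37 mm above the reported TCP, not at it. Contact with a tile at 38 mm came at a reported z of 0.0013 m. I confirmed this with the wrist depth and the shadow, and relied on the force for contact.

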